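# Turn a specimen carrier face-down with a flipper plate

### The job

Lay the specimen carrier, specimen up, in the pocket of the turn-over fixture's open flipper plate and let go of it. Swing the plate fully over by its handle so that the carrier is carried across and drops face-down, flat, into the nest on the other side, then swing the empty plate all the way back open, leaving the carrier in the nest. Do not fling the plate, do not put the carrier in the nest by hand, and leave the timer, bottle and slide box where they stand.

Things in the scene. Friction and masses are not known exactly. Their poses are not given: they have to be found in the camera images.
- carrier: Loose specimen carrier, 0.09-0.18 kg: bare steel plate 72 x 54 x 8 mm (72 along its x, 54 along y) with a black resin block 28 x 24 x 20 mm (28 along x) on the middle of its upper side, small metal disc in the block's top. Origin: centre of the plate's underside, z towards the block. Same after a half turn. Starts block up on the bench, left or right of the fixture. Grip it by the block.
- turnover: Turn-over fixture, fixed to the bench: aluminium bed 140 x 212 x 8 mm (140 along its x), origin at the centre of the bed's underside, on the bench, z up. The hinge axis runs along its x through (0, 0, 37 mm), between two lugs at x = +-60 mm, 48 mm high. The open flipper plate lies on the +y half (robot's left); the white nest stands on the -y half.
- flipper (a joint): Hinge of the grey flipper plate (100 x 80 x 10 mm), turning about the fixture's +x: 0 = open, flat on the +y half, pocket up (the start); 1.57 = upright; 3.14 = fully over, pocket down above the nest; hard stops at both ends. Stiff (0.35 N m friction): the plate stays at any angle where it is left; moving it takes 1 to 6 N at the handle.
- hinge (a point): Middle of the hinge axis, 37 mm above the bench; axes as turnover.
- pocket (a point): Centre of the pocket's floor on the plate, 62 mm from the hinge axis, 20 mm above the bench when open. x along the hinge axis, y away from the hinge, z out of the pocket. Pocket 75 mm along x, 58 mm along y (1.5 and 2 mm play each side of the carrier, whose 72 mm side goes along x), 8.5 mm deep. A seated carrier has its origin here and its z along this z.
- handle (a point): Middle of the round steel cross-bar of the plate's bail handle: 10 mm thick, 84 mm long, parallel to the hinge axis, 145 mm from it; 37 mm above the bench with the plate open or fully over. Two arms at x = +-42 mm join it to the plate; the window between bar and plate is about 70 mm wide and 35 mm long, room for a finger.
- nest (a point): Fixed point where the origin of a carrier lying rightly face-down in the nest is: 62 mm from the hinge axis on the -y side, 40 mm above the bench; axes as turnover. The nest is a white frame, 78 x 60 mm inside (78 along x), with ledges 32 mm above the bench under the carrier's short ends and a well between them for the block.
- timer: Bystander: white lab timer, 62 x 62 x 20 mm, flat on the bench, on whichever side of the fixture the carrier is not. Origin at the centre of its underside.
- bottle: Bystander: bottle with a screw cap, 58 mm across, 105 mm tall, behind the fixture to the right. Origin at the centre of its underside.
- slide_box: Bystander: closed slide box, 102 x 85 x 34 mm, on the clipboard behind the fixture to the left. Origin at the centre of its underside.
- keeper (a point): Pivot of one of four steel keeper fingers (16 mm long) on the pocket's short ends. Geared to the hinge, they lie along the pocket's edge at both ends of the swing and turn in between to reach up to 9 mm in over the carrier's short edges: they hold it in and let it drop, about 14 mm, only in the last 5 to 25 degrees before the plate is fully over.

How it is judged:
By the outcome, as a careful person would: the job done as asked, in the order asked, and still so for the second after the job is handed in, with the robot touching nothing.
It also fails if it takes over 66 s, if anything falls off the work surface, if the arm or the gripper's body presses on something with over 40 N, if the wrist force passes 120 N, or if a joint passes its speed limit or range.

### The arm

A 6-joint arm with a two-finger parallel gripper is mounted at the origin on a cart in front of the work surface, level with it; the furniture and walls round the work are solid. World frame = base frame: x ahead of the robot, y to its left, z up, the work surface at z = 0. Lengths are in m, angles in rad, forces in N, time in s.
With the tool pointing down it reaches from about 0.35 to 0.875 m from the base axis. Payload 15.5 kg.
Tool frame: the origin (TCP) lies where the fingers leave the gripper's body, on its centre line; the fingertips stand 73 mm ahead of it and the grasp point (between the pads) lies 54 mm ahead of it; z points along the fingers, y is the line along which they close (so a half turn about z gives the same grasp; the last joint's range is limited). The gripper opens to 85 mm and grips with 20 to 120 N. Pads are 22 mm wide; open, the fingers measure 114 mm over their backs; the gripper's body (76 mm by 85 mm) begins 54 mm behind the grasp point. The pads swing forward as they close: fully open they stand 13 mm farther back than shut.
Start: joints at [-1.365, 0.494, 1.345, -0, 1.302, -0.096], TCP at [0.185, -0.597, 0.304] pointing down, gripper open.
Joint ranges: [-2.91, 2.91], [-0.82, 2.16], [0.22, 2.67], [-1.22, 4.37], [0.12, 2.79], [-3.08, 3.08]. Speed limits (rad/s): [1.89, 1.89, 2.57, 3.01, 3.01, 3.01].

### API

Orientations are given as [roll, pitch, yaw] about the fixed x, y, z axes, in that order (R = Rz(yaw) Ry(pitch) Rx(roll)).
In Python, from cell import status, viewer, job_done, models gives the robot as it stands.
- The arm moves only by the tool jog_arm, never from a script. Its argument "motion" is a list that holds one entry, the list of rows, each a list of 6 numbers: the shift along the tool's x, y, z in mm, then the turn, a rotation vector about the tool's x, y, z in degrees. In form: [[[dx, dy, dz, ax, ay, az], ...]]. A call has 1 to 20 rows; each row is the pose to reach, as a shift and turn from the pose commanded when the call began, along the tool's axes at that moment; what a row does not reach only later rows make up. A row lasts 1/10 s, in which the tool goes at most 50 mm and 8.59 degrees, less where a joint would pass 70% of its speed; a pose out of reach is approached as far as the arm can. A call with a gripper value outside its range is refused whole. "hand" is the closure, from 0 (fully open) to 1 (shut), set as the call begins (left out, the last holds). The fingers move at their own pace and stop on an object; the grip force is fixed at half the most. Time passes only in rows, so rows that repeat a pose let the fingers close. It gives the time, the measured TCP pose, the force, the opening and the grip force at its end, in the units of the state.
- status.state(): the state, without advancing time (a new reading comes with each control period).
- viewer.get_image(name): name is "scene" or "top"; returns (picture, depth): 480x640x3 uint8, red, green, blue; 480x640 float32, m along the optical axis (not along the pixel's ray), 0 where there is no reading.
- viewer.camera_params(name): a dict with "fx", "fy", "cx", "cy" (pixels), "xyz" and "rotation" of the camera in the world. Camera axes: x right, y up, looking along -z (the intrinsics and any distortion apply to the point x, -y, -z); pixel columns grow to the right and rows downward; lengths in m; the calibration is good to about 2 mm. A picture is of the moment at which its call begins. camera_params takes no time and is no camera call.
- job_done(): hands the job in; it is judged then, once.
Trained networks look in the newest picture that a camera, given by its name, has taken for a name from the list of things; names that differ only in an ending like _2 or _b are one class to them, and where a whole thing is asked for, a point or a joint stands for the part that bears it (a point fixed in the world has none). Each returns a list of dicts, best first, with "score" (0 to 1); they miss things now and then, are a little off and sometimes report something else, mostly with a low value. They report only what shows in the picture. A call takes as long as a camera call.
- models.boxes_of(query, camera): "xy" ([column, row] in pixels, amid what is visible of it).
The state is a dict: "t": time; "joint_pos": joint angles; "dq": joint speeds; "tau": joint torques, N m; "ee_pos": TCP position; "tcp_rot": TCP orientation; "force": force on the tool from outside, world axes, zero at the start; "ft_torque": the same for the moment, N m; "gripper_width": finger opening in m; "finger_force": force on a finger pad.
Only numpy, scipy, OpenCV 4.12 (cv2) and the standard library are available. Lean on these libraries where they do the work, as an engineer would, in place of code of your own. Each camera call takes 0.05 s, during which the arm holds its last target. There are 200 camera calls.

## Working session

There is one attempt and no reset: what is moved stays moved. The work goes in short steps, Python scripts to look and compute and a tool call to move; the robot and the scene stay as the last step left them, time stands still between calls to the robot, and variables do not carry over. Pictures are saved under pics/ and viewed, at most 10 in all, crops included, and the job is handed in when it is done.

Besides the shell and the picture viewer there is one more tool, called after "Request:" as name(argument=value, ...), one argument or row to a line, values as JSON. jog_arm: Moves the arm, as the interface text tells. Its arguments: {"type":"object","properties":{"motion":{"type":"array"},"hand":{"type":"number"}},"required":["motion"]}

```bash
mkdir -p pics; ls
cat > h.py <<'E'
import numpy as np, cv2
from cell import status, viewer, models
def world(cam,u,v,z=None,depth=None):
    p=viewer.camera_params(cam); R=np.array(p["rotation"]); 
    if R.shape!=(3,3):
        from scipy.spatial.transform import Rotation as Ro
        R=Ro.from_euler('xyz',R).as_matrix()
    u=np.asarray(u,float);v=np.asarray(v,float)
    d=np.stack([(u-p["cx"])/p["fx"],-(v-p["cy"])/p["fy"],-np.ones_like(u)],-1)@R.T
    o=np.array(p["xyz"])
    s=(z-o[2])/d[...,2] if z is not None else depth
    return o+d*np.asarray(s)[...,None]
def shot(cam,name):
    im,d=viewer.get_image(cam); cv2.imwrite(f"pics/{name}.png",im[...,::-1]); return im,d
E
python3 - <<'E'
from h import *
for c in("top","scene"):
    print(viewer.camera_params(c)); im,d=shot(c,c+"0")
    np.save(f"d_{c}0.npy",d); np.save(f"i_{c}0.npy",im)
    for q in("carrier","turnover","handle","timer","pocket","nest"):
        for r in models.boxes_of(q,c)[:2]:
            u,v=r["xy"]; z=d[int(v),int(u)]; print(c,q,r["score"],r["xy"],world(c,u,v,depth=z).round(3))
s=status.state();print(s)
E
```

```text
pics
{'fx': 434.42847236982095, 'fy': 434.42847236982095, 'cx': 321.60956232516196, 'cy': 230.14905116913062, 'xyz': array([0.44382398, 0.00131643, 1.19477629]), 'rotation': array([ 0.11942247, -0.02967963, -1.58740285])}
top carrier 0.59 [446.0, 275.5] [ 0.456 -0.368  0.032]
top turnover 0.92 [335.7, 269.0] [ 0.478 -0.073  0.012]
top handle 0.86 [313.2, 265.9] [ 0.488 -0.012  0.016]
top timer 0.65 [390.4, 191.7] [ 0.671 -0.212  0.104]
top pocket 0.97 [311.4, 268.8] [ 0.48  -0.007  0.019]
top nest 0.81 [334.0, 269.8] [ 0.477 -0.068  0.005]
{'fx': 613.3619221746785, 'fy': 613.3619221746785, 'cx': 319.1993925635648, 'cy': 248.53327414113576, 'xyz': array([ 0.99335864, -1.10651994,  1.16606576]), 'rotation': array([0.81485584, 0.00327531, 0.36731351])}
scene carrier 0.56 [383.6, 187.8] [0.646 0.322 0.04 ]
scene turnover 0.72 [281.4, 271.9] [ 0.503 -0.112  0.043]
scene handle 0.84 [292.6, 253.2] [ 0.491 -0.013  0.016]
scene timer 0.66 [315.6, 185.0] [0.441 0.289 0.019]
scene pocket 0.67 [290.5, 253.4] [ 0.485 -0.014  0.015]
scene nest 0.71 [274.0, 271.6] [ 0.481 -0.11   0.034]
{'t': 0.7, 'joint_pos': array([-1.36549463e+00,  4.93587804e-01,  1.34548724e+00, -9.14962129e-06,
        1.30250863e+00, -9.55391220e-02]), 'dq': array([-0.0014393 , -0.0009749 , -0.000712  ,  0.00034928, -0.00055906,
       -0.00221468]), 'tau': array([-2.47637043e-03, -8.81862831e+01, -3.84220147e+01, -5.26774729e-04,
        6.91822370e-04, -2.72698873e-05]), 'ee_pos': array([ 0.18518056, -0.59694147,  0.30388889]), 'tcp_rot': array([3.14158456e+00, 9.63881393e-06, 3.00843241e-01]), 'force': array([ 0.90040479,  0.29635558, -0.49903769]), 'ft_torque': array([-0.01033362,  0.00196592, -0.01747471]), 'finger_force': 0.0, 'gripper_width': 0.08529963498125287}
```

Run:
```python
import numpy as np,cv2
im=np.load("i_top0.npy")[...,::-1]
a=cv2.resize(im[170:340,220:500],(800,486),interpolation=cv2.INTER_CUBIC)
cv2.imwrite("pics/topc.png",a)
```

```text
(no output)
```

View pics/topc.png

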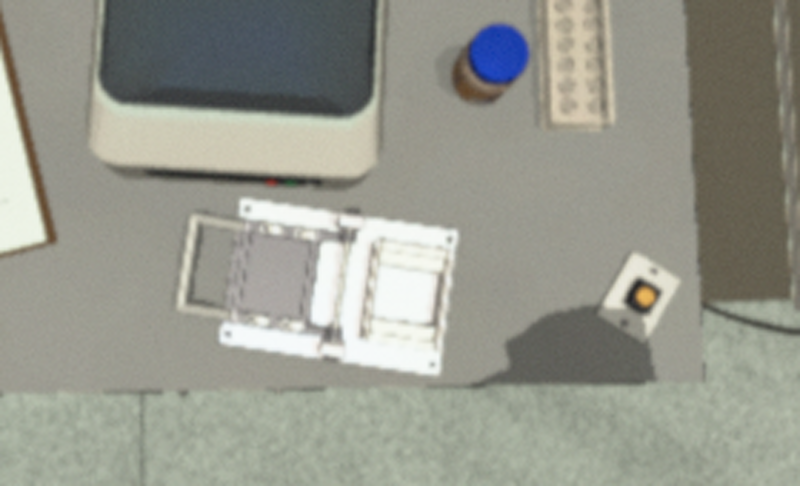

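View pics/scene0.png

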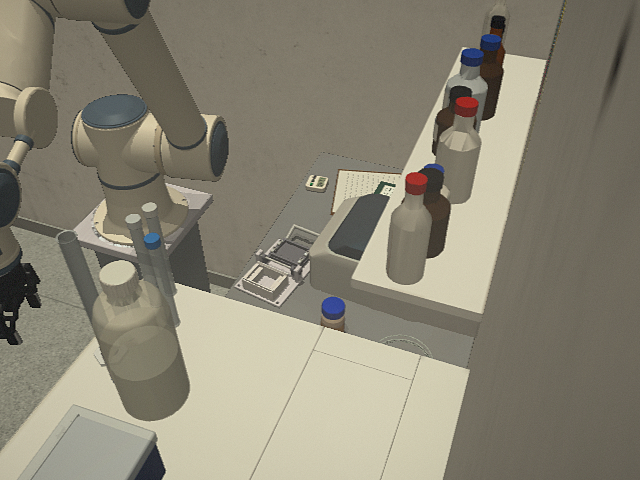

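Top crop: fixture in the middle (bed corners about (243,200), (457,232), (438,373), (222,340)), with the handle on its left. The carrier is at (643,295), block up, to the right, and a machine stands right behind the fixture. The scene view agrees: the timer is on the far left side.

Run:
```python
from h import *
f=lambda P,z:world("top",220+np.array(P)[:,0]/2.857-.3,170+np.array(P)[:,1]/2.857-.3,z=z)
B=f([(243,200),(457,232),(438,373),(222,340)],.008); print("bed",B.round(3),B.mean(0).round(4))
a=[B[0]-B[1],B[3]-B[2]]; print([ (np.linalg.norm(x),np.degrees(np.arctan2(x[1],x[0]))-90) for x in a])
b=[B[0]-B[3],B[1]-B[2]]; print([ (np.linalg.norm(x),np.degrees(np.arctan2(x[1],x[0]))) for x in b])
H=f([(192,216),(182,308)],.042);print("bar",H)
d=np.load("d_top0.npy");v,u=np.mgrid[:480,:640];W=world("top",u,v,depth=d)
im=np.load("i_top0.npy")
# heights map on coarse grid
for x in np.arange(.9,.25,-.05):
    print("%.2f"%x,end=" ")
    for y in np.arange(.45,-.5,-.05):
        m=(abs(W[...,0]-x)<.02)&(abs(W[...,1]-y)<.02)&(d>0)
        print("%4d"%(1000*np.percentile(W[m][:,2],95)) if m.any() else "   -",end="")
    print()
# carrier fit
m=(abs(W[...,0]-.456)<.06)&(abs(W[...,1]+.368)<.06)&(d>0)
g=im.astype(int).sum(2)
sub=m&(g>np.percentile(g[m],5)+0)
hs=cv2.cvtColor(im,cv2.COLOR_RGB2HSV)
dm=m&(hs[...,1]>120)&(hs[...,2]>120); print("disc",dm.sum(),world("top",u[dm].mean(),v[dm].mean(),z=.028))
pl=m&(im[...,0]>185); print(pl.sum())
C=f([(636,253),(680,283),(648,340),(600,310)],.008);print("carr",C.round(3),C.mean(0).round(4))
for i,j in((0,3),(1,2),(0,1),(3,2)):
    e=C[i]-C[j];print(i,j,np.linalg.norm(e).round(4),np.degrees(np.arctan2(e[1],e[0])).round(1))
cnt,_=cv2.findContours(pl.astype(np.uint8),cv2.RETR_EXTERNAL,cv2.CHAIN_APPROX_NONE)
c=max(cnt,key=len)[:,0].astype(float);P=world("top",c[:,0],c[:,1],z=.008)
print(cv2.minAreaRect((P[:,:2]*1000).astype(np.float32)))
```

```text
bed [[ 0.56   0.01   0.008]
 [ 0.526 -0.195  0.008]
 [ 0.393 -0.172  0.008]
 [ 0.427  0.032  0.008]] [ 0.4764 -0.0813  0.008 ]
[(np.float64(0.20804066374943944), np.float64(-9.3315523478649)), (np.float64(0.20717568067132283), np.float64(-9.587898258073295))]
[(np.float64(0.13455999344723518), np.float64(-9.175946596394818)), (np.float64(0.13548734328369677), np.float64(-9.543678938314706))]
bar [[0.5422877  0.05769565 0.042     ]
 [0.45739777 0.06749508 0.042     ]]
0.90    2 538 544 544 380 552 553 544 549 519 552 557   3 491 491 534 556   3   0
0.85  561 582 531 527 561 548 563 608 595 572 521 521 566 532 533 579 565 595 430
0.80  432 432 432 432 432 432 432 526 501 490 432 432 433 433 433 433 433 432 431
0.75    8  13   8   8   7   3 140 185 189 190 189 182   2   3   3  47  47   3  -1
0.70    8   8  39  40  35   3 146 184 189 189 189 181   3 105 106  48  48   3   0
0.65    7   8  40  40  33   3 150 179 184 185 183 178   3 104 105  47  47   3  -1
0.60    6   8   8   8   8   5 135 146 147 148 156 147   3   3   4   3   4   3  -1
0.55    3   7   8   8   8   8   3   3  40  33 103  95   7   3   2   3   3   3   0
0.50    2   8   8   7   6   3   3   3  43  28  29  44  41  12   3   4   8   8  -1
0.45    2   3  17  19   2   2   3   3  39  33  33  43  38   4   3   3  28  10  -1
0.40    2   3  13  18   2   2   3   3   3   3  46  10  39   3   2   3   4   3   0
0.35    --887   -   -   -   --882-157   -   -   --884   - 810 816 802   --881   -
0.30 -882-881-884-880-884-879-881-881 246 276-882 602 813 848 849-883-881-878-883
disc 36 [ 0.46209295 -0.36797996  0.028     ]
274
carr [[ 0.503 -0.368  0.008]
 [ 0.474 -0.409  0.008]
 [ 0.42  -0.375  0.008]
 [ 0.449 -0.33   0.008]] [ 0.4617 -0.3703  0.008 ]
0 3 0.0658 -34.8
1 2 0.0636 -32.2
0 1 0.0507 54.5
3 2 0.0536 56.9
((465.9622802734375, -371.1431579589844), (53.36201858520508, 61.36391067504883), 56.808197021484375)
```

```bash
cat >> h.py <<'E'
from scipy.ndimage import map_coordinates
def proj(cam,P):
    from scipy.spatial.transform import Rotation as Ro
    p=viewer.camera_params(cam);R=Ro.from_euler('xyz',p["rotation"]).as_matrix()
    q=(np.atleast_2d(P)-p["xyz"])@R
    return np.stack([p["cx"]+p["fx"]*q[:,0]/-q[:,2],p["cy"]-p["fy"]*q[:,1]/-q[:,2]],-1)
def edge(img,A,B,n,z,span=.008,k=25):
    """world edge A->B (xy), outward normal n; returns offsets (m) of strongest bright-to-dark step along n"""
    s=np.linspace(-span,span,81);out=[]
    for t in np.linspace(0,1,k):
        P=A+(B-A)*t;Q=np.c_[P[0]+s*n[0],P[1]+s*n[1],np.full(81,z)];uv=proj("top",Q)
        g=-np.gradient(cv2.GaussianBlur(map_coordinates(img,[uv[:,1],uv[:,0]],order=1)[None],(0,0),6)[0])
        w=np.clip(g,0,None)**2; i=w.argmax(); sl=slice(max(0,i-12),i+13); out.append((w[sl]*s[sl]).sum()/w[sl].sum() if w[i]>0 else np.nan)
    return np.array(out)
def rectfit(img,c,yaw,hx,hy,z,edges,it=4):
    for _ in range(it):
        ex=np.array([np.cos(yaw),np.sin(yaw)]);ey=np.array([-ex[1],ex[0]]);rows=[];rhs=[]
        for n,h,t,rng in edges(ex,ey,hx,hy):
            A=c+n*h+t*rng[0];B=c+n*h+t*rng[1];o=edge(img,A,B,n,z)
            med=np.nanmedian(o);ok=abs(o-med)<.003
            for tt,oo in zip(np.linspace(*rng,len(o))[ok],o[ok]):
                P=n*h+t*tt; rows.append([n[0],n[1],n@np.array([-P[1],P[0]])]);rhs.append(oo)
        x,*_=np.linalg.lstsq(np.array(rows),np.array(rhs),rcond=None);c=c+x[:2];yaw+=x[2]
    r=np.array(rows)@x-rhs
    return c,yaw,np.sqrt((r**2).mean()),len(rhs)
E
python3 - <<'E'
from h import *
img=np.load("i_top0.npy").mean(2)
bed=lambda ex,ey,hx,hy:[(ex,hx,ey,(-.1,-.03)),(-ex,hx,ey,(-.1,-.03)),(ex,hx,ey,(.03,.1)),(-ex,hx,ey,(.03,.1)),(-ey,hy,ex,(-.06,.06))]
r=rectfit(img,np.array([.4764,-.0813]),np.radians(-9.4),.07,.106,.008,bed);print("bed",r,np.degrees(r[1]))
bb=lambda ex,ey,hx,hy:[(ex,hx,ey,(-hy+.006,hy-.006)),(-ex,hx,ey,(-hy+.006,hy-.006)),(ey,hy,ex,(-hx+.006,hx-.006)),(-ey,hy,ex,(-hx+.006,hx-.006))]
c=rectfit(img,np.array([.462,-.37]),np.radians(-33.5),.036,.027,.008,bb);print("carrier",c,np.degrees(c[1]))
# bed edge offsets check
ex=np.array([np.cos(r[1]),np.sin(r[1])]);ey=np.array([-ex[1],ex[0]])
for n,h,t,g in bed(ex,ey,.07,.106): print((np.nanmedian(edge(img,r[0]+n*h+t*g[0],r[0]+n*h+t*g[1],n,.008))*1e3).round(2))
for n,h,t,g in bb(*(lambda a:(np.array([np.cos(a),np.sin(a)]),np.array([-np.sin(a),np.cos(a)])))(c[1]),.036,.027): print((np.nanmedian(edge(img,c[0]+n*h+t*g[0],c[0]+n*h+t*g[1],n,.008))*1e3).round(2))
E
```

```text
bed (array([ 0.47652146, -0.07969715]), np.float64(-0.16480782584150241), np.float64(0.0004671973521352188), 125) -9.442792851445194
carrier (array([ 0.46175655, -0.36805675]), np.float64(-0.5712426917196198), np.float64(0.0006043014473060925), 100) -32.729795313226994
0.06
0.2
0.24
0.19
-0.09
-0.33
-0.33
-0.47
-0.46
```

Request:
jog_arm(
  motion=[
    [[33, -14, 10, 0, 0, 5], [66, -27, 25, 0, 0, 10], [100, -41, 40, 0, 0, 15], [133, -55, 55, 0, 0, 20], [166, -68, 70, 0, 0, 25], [199, -82, 85, 0, 0, 30], [232, -95, 100, 0, 0, 35], [266, -109, 115, 0, 0, 40], [299, -123, 130, 0, 0, 45], [332, -136.5, 144, 0, 0, 50], [332, -136.5, 144, 0, 0, 50], [332, -136.5, 144, 0, 0, 50]],
  ],
  hand=0.35,
)

```text
t: 1.9
ee_pos: [0.4622, -0.3677, 0.1596]
tcp_rot: [3.142, 0.001, -0.569]
force: [-0.9, -0.2, 0.7]
gripper_width: 0.0557
finger_force: 0.0
```

Request:
jog_arm(
  motion=[
    [[0, 0, 20, 0, 0, 0], [0, 0, 40, 0, 0, 0], [0, 0, 58, 0, 0, 0], [0, 0, 70, 0, 0, 0], [0, 0, 75, 0, 0, 0], [0, 0, 75, 0, 0, 0], [0, 0, 75, 0, 0, 0]],
  ],
)

```text
t: 2.6
ee_pos: [0.4619, -0.3686, 0.0856]
tcp_rot: [3.141, -0.001, -0.572]
force: [-0.9, 0.3, 0.5]
gripper_width: 0.0554
finger_force: 0.0
```

Request:
jog_arm(
  motion=[
    [[0, 0, 0, 0, 0, 0], [0, 0, 0, 0, 0, 0], [0, 0, 0, 0, 0, 0], [0, 0, 0, 0, 0, 0], [0, 0, 0, 0, 0, 0], [0, 0, 0, 0, 0, 0]],
  ],
  hand=1,
)

```text
t: 3.2
ee_pos: [0.4621, -0.3683, 0.0857]
tcp_rot: [3.141, -0.001, -0.572]
force: [-1.7, 1.2, 9.9]
gripper_width: 0.0225
finger_force: 59.9
```

Request:
jog_arm(
  motion=[
    [[0, 0, -15, 0, 0, 0], [0, 0, -40, 0, 0, 0], [0, 0, -70, 0, 0, 0], [0, 0, -90, 0, 0, 0], [0, 0, -90, 0, 0, 0], [0, 0, -90, 0, 0, 0]],
  ],
)

```text
t: 3.8
ee_pos: [0.4619, -0.3682, 0.1755]
tcp_rot: [3.141, -0.001, -0.572]
force: [-0.9, -0.1, -0.5]
gripper_width: 0.0224
finger_force: 59.0
```

Run:
```python
from h import *
im,d=shot("top","top1");np.save("i_top1.npy",im)
s=status.state();print(s["ee_pos"],s["tcp_rot"],s["gripper_width"],s["finger_force"])
e=s["ee_pos"];uv=proj("top",[[e[0],e[1],e[2]-.07]])[0];print(uv)
u,v=map(int,uv);a=im[v-60:v+60,u-80:u+80,::-1]
cv2.imwrite("pics/held.png",cv2.resize(a,(640,480),interpolation=cv2.INTER_CUBIC))
```

```text
[ 0.46160435 -0.36793893  0.17470854] [-3.14148765e+00  4.13862353e-04 -5.71833145e-01] 0.02265086370179392 59.02188062667847
[455.00537599 272.728442  ]
```

View pics/held.png

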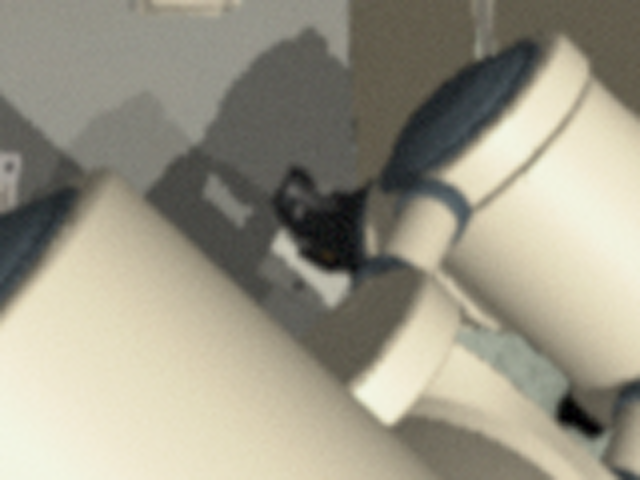

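The carrier is held square in the gripper (crop, around (310,240)), though the arm hides most of it. Next I carry it over the pocket.

Request:
jog_arm(
  motion=[
    [[-8, -15, 0, 0, 0, -1], [-25, -46, 0, 0, 0, -3.5], [-42, -77, 0, 0, 0, -6], [-60, -109, 0, 0, 0, -8.5], [-77, -141, 0, 0, 0, -11], [-94, -172, 0, 0, 0, -13.5], [-112, -204, 0, 0, 0, -16], [-129, -236, 0, 0, 0, -18], [-146, -267, 0, 0, 0, -20], [-160, -293, 5, 0, 0, -22], [-168.3, -307.5, 20, 0, 0, -23.3], [-168.3, -307.5, 40, 0, 0, -23.3], [-168.3, -307.5, 45, 0, 0, -23.3], [-168.3, -307.5, 45, 0, 0, -23.3], [-168.3, -307.5, 45, 0, 0, -23.3]],
  ],
)

```text
t: 5.35
ee_pos: [0.4866, -0.0187, 0.1301]
tcp_rot: [-3.142, 0.0, -0.166]
force: [-0.5, 0.3, -1.2]
gripper_width: 0.0226
finger_force: 59.0
```

Run:
```python
from h import *
im,d=shot("top","top2");im2,d2=shot("scene","scene2")
s=status.state();print(s["ee_pos"],s["tcp_rot"],s["force"],s["ft_torque"])
a=im[200:320,240:400,::-1];b=im2[210:330,200:360,::-1]
cv2.imwrite("pics/hover.png",np.hstack([cv2.resize(x,(400,300),interpolation=cv2.INTER_CUBIC) for x in(a,b)]))
```

```text
[ 0.48692506 -0.01884522  0.13047385] [-3.14158736e+00 -7.81541938e-04 -1.65791375e-01] [-0.18619209 -0.01226641 -0.41312836] [-0.03058195 -0.00162592 -0.01711976]
```

View pics/hover.png

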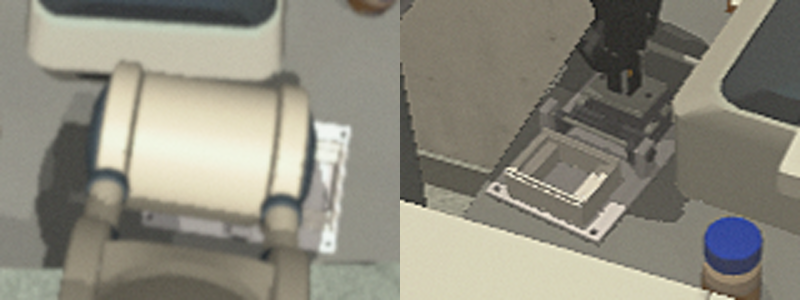

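The carrier hangs squarely over the pocket (scene crop, around (620,95)); the arm hides the top view. Next I lower it gently and watch the force.

Request:
jog_arm(
  motion=[
    [[0, 0, 8, 0, 0, 0], [0, 0, 14, 0, 0, 0], [0, 0, 17, 0, 0, 0], [0, 0, 18.5, 0, 0, 0], [0, 0, 19, 0, 0, 0], [0, 0, 19, 0, 0, 0]],
  ],
)

```text
t: 6.05
ee_pos: [0.4867, -0.0185, 0.1108]
tcp_rot: [3.142, 0.0, -0.165]
force: [-0.5, 0.1, -1.4]
gripper_width: 0.0227
finger_force: 59.0
```

Request:
jog_arm(
  motion=[
    [[0, 0, 2, 0, 0, 0], [0, 0, 3.5, 0, 0, 0], [0, 0, 4.5, 0, 0, 0], [0, 0, 4.5, 0, 0, 0]],
  ],
)

```text
t: 6.45
ee_pos: [0.4867, -0.0185, 0.1062]
tcp_rot: [3.142, 0.0, -0.165]
force: [-0.1, 1.0, -0.8]
gripper_width: 0.0227
finger_force: 59.0
```

Request:
jog_arm(
  motion=[
    [[0, 0, 0, 0, 0, 0], [0, 0, 0, 0, 0, 0], [0, 0, 0, 0, 0, 0], [0, 0, 0, 0, 0, 0]],
  ],
  hand=0.5,
)

```text
t: 6.85
ee_pos: [0.4868, -0.0186, 0.1065]
tcp_rot: [-3.142, -0.0, -0.165]
force: [-0.3, 0.8, -0.7]
gripper_width: 0.0428
finger_force: 0.0
```

Request:
jog_arm(
  motion=[
    [[0, 0, -10, 0, 0, 0], [0, 0, -30, 0, 0, 0], [0, 0, -60, 0, 0, 0], [0, 0, -80, 0, 0, 0], [0, 60, -90, 0, 0, 0], [0, 110, -90, 0, 0, 0], [0, 160, -90, 0, 0, 0], [0, 210, -90, 0, 0, 0], [0, 250, -90, 0, 0, 0], [0, 250, -90, 0, 0, 0], [0, 250, -90, 0, 0, 0]],
  ],
)

```text
t: 7.95
ee_pos: [0.4452, -0.2661, 0.1969]
tcp_rot: [3.142, -0.0, -0.168]
force: [-0.7, 0.7, 0.0]
gripper_width: 0.0428
finger_force: 0.0
```

Run:
```python
from h import *
im,d=shot("top","top3");im2,d2=shot("scene","scene3")
s=status.state();print(s["t"],s["ee_pos"],s["tcp_rot"],s["force"])
a=im[200:320,240:400,::-1];b=im2[210:330,200:360,::-1]
cv2.imwrite("pics/placed.png",np.hstack([cv2.resize(x,(400,300),interpolation=cv2.INTER_CUBIC) for x in(a,b)]))
H=np.array([.47652,-.0797])+.145*np.array([.16407,.98645]);print("bar",H)
```

```text
8.05 [ 0.44548654 -0.26437129  0.19669486] [-3.14126058e+00  2.46975653e-04 -1.64981195e-01] [-0.65690585  0.17271243 -0.39845072]
bar [0.50031015 0.06333525]
```

View pics/placed.png

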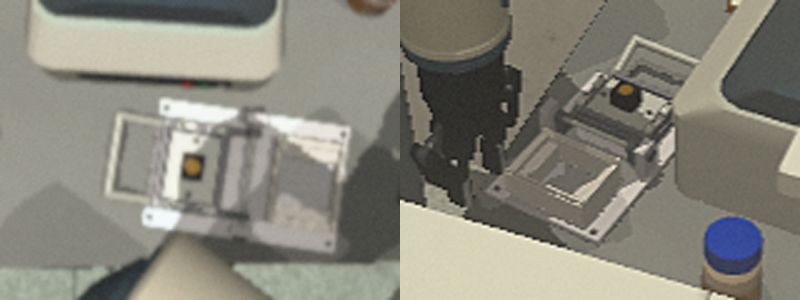

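Carrier seated flat in the pocket, block up (top crop (193,167), scene crop (625,95)). Next is the handle bar.

Request:
jog_arm(
  motion=[
    [[0, -40, 0, 0, 0, 0], [0, -85, 0, 0, 0, 0], [0, -130, 0, 0, 0, 0], [0, -175, 0, 0, 0, 0], [0, -220, 0, 0, 0, 0], [0, -265, 0, 0, 0, 0], [0, -310, 0, 0, 0, 0], [0, -333, 10, 0, 0, 0], [0, -333, 30, 0, 0, 0], [0, -333, 45, 0, 0, 0], [0, -333, 45, 0, 0, 0], [0, -333, 45, 0, 0, 0]],
  ],
  hand=0.7,
)

```text
t: 9.25
ee_pos: [0.5, 0.0641, 0.1517]
tcp_rot: [3.142, 0.001, -0.164]
force: [-0.6, -0.6, 0.1]
gripper_width: 0.0256
finger_force: 0.0
```

Request:
jog_arm(
  motion=[
    [[0, 0, 15, 0, 0, 0], [0, 0, 30, 0, 0, 0], [0, 0, 45, 0, 0, 0], [0, 0, 56, 0, 0, 0], [0, 0, 59, 0, 0, 0], [0, 0, 59, 0, 0, 0], [0, 0, 59, 0, 0, 0]],
  ],
)

```text
t: 9.95
ee_pos: [0.5007, 0.0634, 0.093]
tcp_rot: [-3.141, -0.001, -0.165]
force: [-0.7, 1.4, -0.2]
gripper_width: 0.0257
finger_force: 0.0
```

Request:
jog_arm(
  motion=[
    [[0, 0, 0, 0, 0, 0], [0, 0, 0, 0, 0, 0], [0, 0, 0, 0, 0, 0], [0, 0, 0, 0, 0, 0], [0, 0, 0, 0, 0, 0]],
  ],
  hand=1,
)

```text
t: 10.45
ee_pos: [0.5009, 0.0645, 0.0931]
tcp_rot: [-3.14, -0.002, -0.166]
force: [0.8, 18.7, 5.3]
gripper_width: 0.0077
finger_force: 58.6
```

Request:
jog_arm(
  motion=[
    [[0, -1, -3, 0, 0, 0], [0, -0.8, -7.6, 0, 0, 0], [0, -0.2, -15.2, 0, 0, 0], [0, 0.8, -22.7, 0, 0, 0], [0, 2.2, -30.2, 0, 0, 0], [0, 3.9, -37.5, 0, 0, 0], [0, 6.1, -44.8, 0, 0, 0], [0, 8.6, -52, 0, 0, 0], [0, 11.5, -59, 0, 0, 0], [0, 14.8, -65.8, 0, 0, 0], [0, 18.4, -72.5, 0, 0, 0], [0, 18.4, -72.5, 0, 0, 0]],
  ],
)

```text
t: 11.65
ee_pos: [0.4978, 0.0461, 0.1664]
tcp_rot: [-3.139, -0.002, -0.166]
force: [1.2, 19.2, 8.7]
gripper_width: 0.0079
finger_force: 59.4
```

Request:
jog_arm(
  motion=[
    [[0, 3, -6.5, 0, 0, 0], [0, 7.3, -12.7, 0, 0, 0], [0, 11.9, -18.8, 0, 0, 0], [0, 16.8, -24.5, 0, 0, 0], [0, 22, -30, 0, 0, 0], [0, 27.6, -35.3, 0, 0, 0], [0, 33.3, -40.2, 0, 0, 0], [0, 39.3, -44.8, 0, 0, 0], [0, 45.6, -49.1, 0, 0, 0], [0, 52.1, -53.1, 0, 0, 0], [0, 58.7, -56.7, 0, 0, 0], [0, 65.6, -60, 0, 0, 0], [0, 72.6, -62.9, 0, 0, 0], [0, 79.8, -65.4, 0, 0, 0], [0, 87, -67.6, 0, 0, 0], [0, 94.4, -69.3, 0, 0, 0], [0, 101.9, -70.7, 0, 0, 0], [0, 109.4, -71.7, 0, 0, 0], [0, 117, -72.3, 0, 0, 0], [0, 124.6, -72.5, 0, 0, 0]],
  ],
)

```text
t: 13.65
ee_pos: [0.4772, -0.0779, 0.2388]
tcp_rot: [-3.141, -0.002, -0.165]
force: [-0.6, 4.1, 13.3]
gripper_width: 0.0076
finger_force: 64.3
```

Request:
jog_arm(
  motion=[
    [[0, 7.6, -0.3, 0, 0, 0], [0, 15.2, 0.3, 0, 0, 0], [0, 22.7, 1.3, 0, 0, 0], [0, 30.2, 2.7, 0, 0, 0], [0, 37.5, 4.4, 0, 0, 0], [0, 44.8, 6.6, 0, 0, 0], [0, 52, 9.1, 0, 0, 0], [0, 59, 12, 0, 0, 0], [0, 65.8, 15.3, 0, 0, 0], [0, 72.5, 18.9, 0, 0, 0], [0, 79, 22.9, 0, 0, 0], [0, 85.2, 27.2, 0, 0, 0], [0, 91.3, 31.8, 0, 0, 0], [0, 97, 36.7, 0, 0, 0], [0, 102.5, 42, 0, 0, 0], [0, 107.8, 47.5, 0, 0, 0], [0, 112.7, 53.3, 0, 0, 0], [0, 117.3, 59.3, 0, 0, 0], [0, 121.6, 65.5, 0, 0, 0], [0, 125.6, 72, 0, 0, 0]],
  ],
)

```text
t: 15.65
ee_pos: [0.4566, -0.2021, 0.1653]
tcp_rot: [3.141, -0.001, -0.165]
force: [6.5, 2.2, 1.4]
gripper_width: 0.0076
finger_force: 64.4
```

Request:
jog_arm(
  motion=[
    [[0, 3.6, 6.7, 0, 0, 0], [0, 6.9, 13.5, 0, 0, 0], [0, 8.4, 17, 0, 0, 0], [0, 9.8, 20.5, 0, 0, 0], [0, 11.1, 24.1, 0, 0, 0], [0, 12.3, 27.7, 0, 0, 0], [0, 13.5, 31.3, 0, 0, 0], [0, 14.5, 35, 0, 0, 0], [0, 15.4, 38.7, 0, 0, 0], [0, 16.3, 42.4, 0, 0, 0], [0, 17, 46, 0, 0, 0], [0, 17.6, 49.8, 0, 0, 0], [0, 18.2, 53.5, 0, 0, 0], [0, 18.6, 57.3, 0, 0, 0], [0, 19, 61, 0, 0, 0], [0, 19.2, 64.9, 0, 0, 0], [0, 19.4, 68.7, 0, 0, 0], [0, 19.4, 72.5, 0, 0, 0], [0, 19.4, 73, 0, 0, 0], [0, 19.4, 73, 0, 0, 0]],
  ],
)

```text
t: 17.65
ee_pos: [0.4533, -0.221, 0.0923]
tcp_rot: [3.141, -0.001, -0.165]
force: [4.2, -4.6, -0.1]
gripper_width: 0.0075
finger_force: 65.7
```

Request:
jog_arm(
  motion=[
    [[0, 0, 1, 0, 0, 0], [0, 0, 2, 0, 0, 0], [0, 0, 2, 0, 0, 0], [0, 0, 2, 0, 0, 0]],
  ],
)

```text
t: 18.05
ee_pos: [0.4532, -0.2212, 0.0911]
tcp_rot: [3.141, -0.001, -0.165]
force: [-2.4, -3.5, 24.2]
gripper_width: 0.0077
finger_force: 69.4
```

Run:
```python
from h import *
im2,d2=shot("scene","scene4");im,d=shot("top","top4")
s=status.state();print(s["t"],s["ee_pos"],s["force"])
a=im[200:320,240:400,::-1];b=im2[210:330,200:360,::-1]
cv2.imwrite("pics/over.png",np.hstack([cv2.resize(x,(400,300),interpolation=cv2.INTER_CUBIC) for x in(a,b)]))
```

```text
18.15 [ 0.45317497 -0.22115331  0.09111109] [-2.90833236 -3.95268485 24.49924095]
```

View pics/over.png

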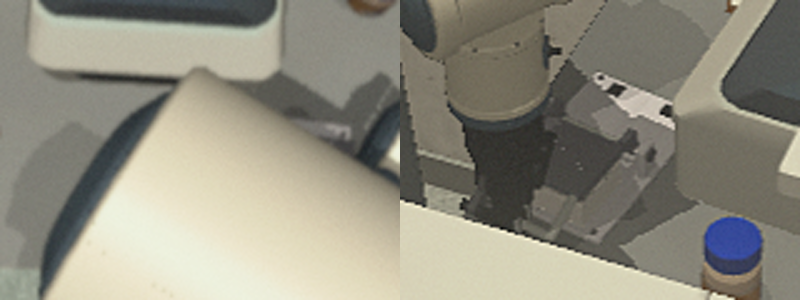

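The plate is fully over on its hard stop (about 24 N when pressed). Swinging it back slowly.

Request:
jog_arm(
  motion=[
    [[0, 0, -2, 0, 0, 0], [0, 0, -5.8, 0, 0, 0], [0, -0.2, -9.6, 0, 0, 0], [0, -0.5, -13.4, 0, 0, 0], [0, -0.8, -17.2, 0, 0, 0], [0, -1.2, -21, 0, 0, 0], [0, -1.8, -24.7, 0, 0, 0], [0, -2.4, -28.5, 0, 0, 0], [0, -3.2, -32.2, 0, 0, 0], [0, -4, -36, 0, 0, 0], [0, -4.9, -39.5, 0, 0, 0], [0, -7.1, -46.8, 0, 0, 0], [0, -9.6, -54, 0, 0, 0], [0, -12.5, -61, 0, 0, 0], [0, -15.8, -67.8, 0, 0, 0], [0, -19.4, -74.5, 0, 0, 0], [0, -23.4, -81, 0, 0, 0], [0, -27.7, -87.2, 0, 0, 0], [0, -32.3, -93.3, 0, 0, 0], [0, -37.2, -99, 0, 0, 0]],
  ],
)

```text
t: 20.15
ee_pos: [0.4591, -0.1855, 0.19]
tcp_rot: [3.139, -0.001, -0.165]
force: [-4.7, -18.9, 10.3]
gripper_width: 0.0075
finger_force: 62.9
```

Request:
jog_arm(
  motion=[
    [[0, -4.2, -5.5, 0, 0, 0], [0, -9.7, -10.7, 0, 0, 0], [0, -15.5, -15.7, 0, 0, 0], [0, -21.5, -20.3, 0, 0, 0], [0, -27.8, -24.6, 0, 0, 0], [0, -34.3, -28.6, 0, 0, 0], [0, -40.9, -32.2, 0, 0, 0], [0, -47.8, -35.4, 0, 0, 0], [0, -54.8, -38.4, 0, 0, 0], [0, -62, -40.9, 0, 0, 0], [0, -69.2, -43, 0, 0, 0], [0, -76.6, -44.8, 0, 0, 0], [0, -84.1, -46.2, 0, 0, 0], [0, -91.6, -47.2, 0, 0, 0], [0, -99.2, -47.8, 0, 0, 0], [0, -106.8, -48, 0, 0, 0], [0, -114.4, -47.8, 0, 0, 0], [0, -122, -47.2, 0, 0, 0], [0, -129.5, -46.2, 0, 0, 0], [0, -136.9, -44.8, 0, 0, 0]],
  ],
)

```text
t: 22.15
ee_pos: [0.4817, -0.0488, 0.2345]
tcp_rot: [3.141, -0.0, -0.165]
force: [-0.6, -3.1, 13.0]
gripper_width: 0.0074
finger_force: 66.1
```

Request:
jog_arm(
  motion=[
    [[0, -7.4, 1.8, 0, 0, 0], [0, -14.7, 3.9, 0, 0, 0], [0, -21.8, 6.5, 0, 0, 0], [0, -28.8, 9.4, 0, 0, 0], [0, -35.7, 12.6, 0, 0, 0], [0, -42.4, 16.3, 0, 0, 0], [0, -48.8, 20.2, 0, 0, 0], [0, -55.1, 24.5, 0, 0, 0], [0, -61.1, 29.1, 0, 0, 0], [0, -66.9, 34.1, 0, 0, 0], [0, -72.4, 39.3, 0, 0, 0], [0, -77.6, 44.8, 0, 0, 0], [0, -82.5, 50.6, 0, 0, 0], [0, -87.2, 56.6, 0, 0, 0], [0, -91.5, 62.9, 0, 0, 0], [0, -95.4, 69.3, 0, 0, 0], [0, -99.1, 76, 0, 0, 0], [0, -102.3, 82.9, 0, 0, 0], [0, -105.2, 89.9, 0, 0, 0], [0, -107.8, 97, 0, 0, 0]],
  ],
)

```text
t: 24.15
ee_pos: [0.4994, 0.0574, 0.1366]
tcp_rot: [3.141, -0.0, -0.165]
force: [2.9, -6.6, 2.2]
gripper_width: 0.0076
finger_force: 68.7
```

Request:
jog_arm(
  motion=[
    [[0, -2.2, 7.3, 0, 0, 0], [0, -3.9, 14.7, 0, 0, 0], [0, -5.3, 22.1, 0, 0, 0], [0, -6.3, 29.7, 0, 0, 0], [0, -6.7, 33.5, 0, 0, 0], [0, -6.9, 37.2, 0, 0, 0], [0, -7, 41, 0, 0, 0], [0, -7.1, 44, 0, 0, 0], [0, -7.1, 45.5, 0, 0, 0], [0, -7.1, 46.5, 0, 0, 0], [0, -7.1, 46.5, 0, 0, 0]],
  ],
)

```text
t: 25.25
ee_pos: [0.5006, 0.0646, 0.0903]
tcp_rot: [-3.141, -0.0, -0.165]
force: [4.6, 5.2, 2.0]
gripper_width: 0.0078
finger_force: 68.9
```

Request:
jog_arm(
  motion=[
    [[0, 0, 1, 0, 0, 0], [0, 0, 2, 0, 0, 0], [0, 0, 2, 0, 0, 0], [0, 0, 2, 0, 0, 0]],
  ],
)

```text
t: 25.65
ee_pos: [0.5008, 0.0648, 0.0892]
tcp_rot: [-3.141, -0.001, -0.165]
force: [1.0, 6.4, 23.2]
gripper_width: 0.0076
finger_force: 72.6
```

On the open stop. Release with the fingers still inside the window, then retreat and look.

Request:
jog_arm(
  motion=[
    [[0, 0, -1.5, 0, 0, 0], [0, 0, -1.5, 0, 0, 0], [0, 0, -1.5, 0, 0, 0], [0, 0, -1.5, 0, 0, 0], [0, 0, -1.5, 0, 0, 0]],
  ],
  hand=0.72,
)

```text
t: 26.15
ee_pos: [0.5003, 0.0643, 0.0899]
tcp_rot: [3.142, 0.001, -0.165]
force: [0.5, -0.3, -0.3]
gripper_width: 0.0244
finger_force: 0.0
```

Request:
jog_arm(
  motion=[
    [[0, 0, -10, 0, 0, 0], [0, 0, -30, 0, 0, 0], [0, 0, -60, 0, 0, 0], [0, 0, -100, 0, 0, 0], [0, 0, -140, 0, 0, 0], [0, -40, -160, 0, 0, 0], [0, -90, -160, 0, 0, 0], [-20, -140, -160, 0, 0, 0], [-40, -190, -160, 0, 0, 0], [-60, -220, -160, 0, 0, 0], [-60, -220, -160, 0, 0, 0], [-60, -220, -160, 0, 0, 0]],
  ],
)

```text
t: 27.35
ee_pos: [0.4769, 0.2919, 0.2507]
tcp_rot: [3.142, -0.0, -0.163]
force: [-0.3, 0.4, -0.6]
gripper_width: 0.0237
finger_force: 0.0
```

Run:
```python
from h import *
im2,d2=shot("scene","scene5");im,d=shot("top","top5")
s=status.state();print(s["t"],s["ee_pos"],s["force"])
a=im[200:320,240:400,::-1];b=im2[210:330,200:360,::-1]
cv2.imwrite("pics/end.png",np.hstack([cv2.resize(x,(400,300),interpolation=cv2.INTER_CUBIC) for x in(a,b)]))
v,u=np.mgrid[:480,:640];W=world("top",u,v,depth=d)
ey=np.array([.16407,.98645]);ex=np.array([.98645,-.16407]);H=np.array([.47652,-.0797])
q=W[...,:2]-H;X=q@ex;Y=q@ey
for y in(-.085,-.074,-.062,-.05,-.039,.062,.145):
    print(y,[int(1000*np.median(W[...,2][(abs(X-x)<.004)&(abs(Y-y)<.004)])) if ((abs(X-x)<.004)&(abs(Y-y)<.004)).any() else -9 for x in(-.042,-.03,-.015,0,.015,.03,.042)])
```

```text
27.45 [0.47767044 0.29050204 0.25054035] [-0.21859224  0.05830592  0.93615121]
-0.085 [40, 39, 40, 39, 39, 40, 38]
-0.074 [41, 39, 39, 40, 39, 39, 37]
-0.062 [38, 39, 39, 38, 39, 39, 39]
-0.05 [37, 39, 40, 39, 38, 39, 40]
-0.039 [39, 39, 40, 38, 38, 39, 39]
0.062 [30, 19, 20, 20, 18, 20, 30]
0.145 [39, 40, 40, 39, 40, 40, 39]
```

View pics/end.png

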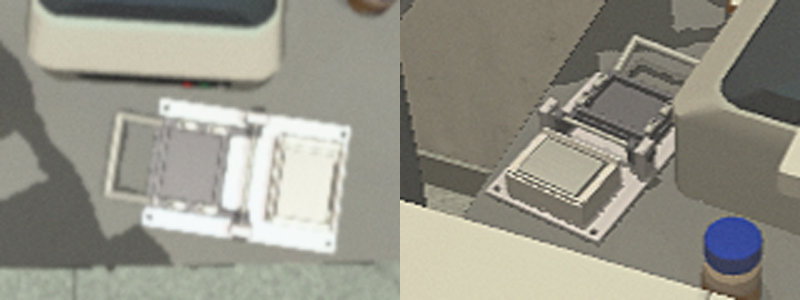

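The carrier lies face-down and flat at 39–40 mm in the nest (scene crop (570,165)). The plate is open and empty (scene crop (630,105), pocket floor at 20 mm). Handing in.

```bash
python3 -c "
from cell import job_done
print(job_done())"
```

```text
the job is handed in; nothing more can be done
None
```

The job is handed in at about 27 s of the 66 s allowed: the carrier lies face-down and flat in the nest, the empty plate is back on its open stop, and the arm never came near the timer, bottle or slide box.

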